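Open the child-resistant nail-polish remover on the beauty stall counter

ROBOT

A 7-joint arm with a two-finger parallel gripper is mounted at the origin on the work surface. World frame = base frame: x ahead of the robot, y to its left, z up, the work surface at z = 0. Lengths are in mm, angles in degrees, forces in N, time in s.
With the tool pointing down it reaches from about 400 to 875 mm from the base axis. Payload 19.3 kg.
Tool frame: the origin (TCP) lies on the centre line of the jaws, within the pads' length; the fingertips stand 19 mm ahead of it and the grasp point (between the pads) is the TCP; z points along the fingers, y is the direction in which the jaws open and shut (so a half turn about z gives the same grasp; the last joint's range is limited). The gripper opens to 85 mm and grips with 20 to 120 N. Pads are 22 mm wide; open, the fingers measure 114 mm over their backs; the gripper's body (76 mm by 85 mm) begins 54 mm behind the grasp point. The pads swing forward as they close: fully open they stand 13 mm farther back than shut.
Start: joints at [-79.309, 29.874, -2.08, 91.645, 1.215, 58.505, -6.463], TCP at [158.761, 604.492, 250.291] pointing down, gripper open.
Joint ranges: [-166.77, 166.77], [-17.47, 122.26], [-85.68, 81.53], [9.62, 139.38], [-72.42, 252.41], [9.2, 110.78], [-144.41, 144.41]. Speed limits (degrees/s): [108.29, 108.29, 136.94, 136.94, 172.46, 172.46, 172.46].

INTERFACE

Orientations are given as a 3x3 rotation matrix whose columns are the frame's x, y, z axes.
In Python, from cell import state, camera, get_calibration, hand_in, recognise, landmark_of gives the robot as it stands.
- The arm moves only by the tool move_arm, never from a script. Its argument "steps" is a list of rows, each a list of 5 numbers: the gripper's target within -1 to 1 (fully open at 1, half-way at 0, shut at -1), then the shift along the tool's x, y, z in mm, then the turn about the tool's z in rad. A call has 1 to 10 rows; each row shifts and turns the commanded pose from where the row before left it, along the tool's axes as they then stand; what a row does not reach is not made up. A row lasts 1/8 s, in which the tool goes at most 62.5 mm and 10.7 degrees, less where a joint would pass 70% of its speed; a pose out of reach is approached as far as the arm can. A call with a gripper value outside its range is refused whole. The fingers move at their own pace and stop on an object; "squeeze" is the grip in N (left out, the last holds). Time passes only in rows, so rows that do not move let the fingers close. It gives the time, the measured TCP pose, the force and the opening at its end, in the units of the state.
- state(): the state, without advancing time (a new reading comes with each control period).
- camera(name): name is "side" or "top" or "wrist"; returns (picture, depth): 420x560x3 uint8, red, green, blue; 420x560 float32, mm along the optical axis (not along the pixel's ray), 0 where there is no reading.
- get_calibration(name): a dict with "camera_matrix" (3x3 intrinsics, pixels), "rvec" (rotation vector, rad) and "tvec" (3), from world to camera coordinates, as OpenCV has them; the wrist camera has in their place "mount" (4x4, takes a point from camera to tool coordinates, whose origin is the TCP and whose axes are the flange's). Camera axes: x right, y down, z forward; pixel columns grow to the right and rows downward; lengths in mm; the calibration is good to about 2 mm. A picture is of the moment at which its call begins: read the wrist's pose just before it. get_calibration takes no time and is no camera call.
- hand_in(): hands the job in, once; it reports no verdict.
Trained networks look in the newest picture that a camera, given by its name, has taken for a name from the list of things; names that differ only in an ending like _2 or _b are one class to them, and where a whole thing is asked for, a point or a joint stands for the part that bears it (a point fixed in the world has none). Each returns a list of dicts, best first, with "conf" (0 to 1); they miss things now and then, are a little off and sometimes report something else, mostly with a low value. They report only what shows in the picture. A call takes as long as a camera call.
- recognise(target, camera): "box" ([centre column, centre row, width, height] in pixels, round what is visible of it).
- landmark_of(target, camera): "centre" ([row, column] in pixels: a listed point, or the origin of a listed thing).
The state is a dict: "t": time; "joints": joint angles; "joint_velocities": joint speeds; "joint_torque": joint torques, N m; "position": TCP position; "orientation": TCP orientation; "wrist_force": force on the tool from outside, world axes, zero at the start; "moment": the same for the moment, N m; "gripper_width": opening from 0.0 (shut) to 1.0 (fully open).
Only numpy, scipy, OpenCV 4.12 (cv2) and the standard library are available. Lean on these libraries where they do the work, as an engineer would, in place of code of your own. Each camera call takes 0.05 s, during which the arm holds its last target. There are 200 camera calls.

TASK

Open the nail-polish remover, the bottle with the wide ribbed cap: its cap is child-resistant, so press it down hard and, keeping it pressed, turn it anticlockwise (seen from above) about 70 degrees to its stop, then let go so that the cap springs back up. Leave the other two bottles, one with a slim cap and one with a pump, standing where they are.

Things in the scene. Friction and masses are not known exactly. Their poses are not given: they have to be found in the camera images.
- cap (a point): Centre (on axis, half-way up) of the remover's wide ribbed round white cap, 42 mm across (44 over ribs), 32 tall, top 174 above the counter; z up. Amber-brown bottle fixed to the counter, black foot 78 across. Under the cap: 14 mm of neck (34 across), then a shoulder widening to 60 across 38 mm below the cap. Grip it across at any yaw. Sprung: goes 7 mm down at most, 8 N to start, 15 N fully down
- cap_turn (a joint): Turn of that cap, rad: 0 closed, growing anticlockwise from above. It turns only while pressed 4 mm or more down (press about 6); otherwise it locks at 0.1 to 0.15. Kept pressed it turns easily to a firm stop at 1.25 (72 degrees). Let go beyond about 0.9 it springs up and stays where it was turned to; let go between 0.1 and 0.9 it stays caught down
- slim_bottle: Bystander: loose bottle, same amber-brown body and black foot (78 mm across), with a slim smooth cap 24 mm across, 172 mm tall in all, 0.5 kg or so; origin at the centre of its underside, z up
- pump_bottle: Bystander: loose bottle, same amber-brown body and black foot (78 mm across), with a small pump head and a spout (reaching 34 mm from the axis towards its own -x), 171 mm tall in all, 0.5 kg or so; origin at the centre of its underside, z up

How it is judged (in metres and radians):
On the way:
1. the closed cap is pressed down (distance of cap from where it was at the start of the episode above 0.0035 m and value of joint cap_turn below 0.9 rad), for 0.1 s.
At the end, for the whole second after the job is handed in: The remover's cap is turned more than 1.0 rad (57 degrees) open and is back up, within 2 mm of its starting height; both other bottles stand upright within 20 mm of where they stood (value of joint cap_turn above 1 rad and distance of cap from where it was at the start of the episode below 0.002 m and distance of each of slim_bottle, pump_bottle from where it was at the start of the episode below 0.02 m and angle between each of slim_bottle, pump_bottle's own z axis and vertical below 0.15 rad); the robot touches nothing.
It fails at once if the slim-capped bottle is knocked or moved (distance of slim_bottle from where it was at the start of the episode above 0.02 m or angle between slim_bottle's own z axis and vertical above 0.3 rad).
It fails at once if the pump bottle is knocked or moved (distance of pump_bottle from where it was at the start of the episode above 0.02 m or angle between pump_bottle's own z axis and vertical above 0.3 rad).
It also fails if it takes over 32 s, if anything falls off the work surface, if the arm or the gripper's body presses on something with over 40 N, if the wrist force passes 120 N, or if a joint passes its speed limit or range.

## Working session

There is one attempt and no reset: what is moved stays moved. The work goes in short steps, Python scripts to look and compute and a tool call to move; the robot and the scene stay as the last step left them, time stands still between calls to the robot, and variables do not carry over. Pictures are saved under pics/ and viewed, about 8 in all and at most 12, crops included, and the job is handed in when it is done.

Besides the shell and the picture viewer there is one more tool, called after ">>>" in YAML: its name, and indented under it one key for each argument. move_arm: Moves the arm, as the interface text tells. Its arguments: {"type":"object","properties":{"steps":{"type":"array"},"squeeze":{"type":"number"}},"required":["steps"]}

```bash
mkdir -p pics; cat > h.py <<'E'
import numpy as np, cv2
from cell import *
def look(n):
    s=state(); p,d=camera(n); return s,p,d
def world(n,s,d,r,c,w=2):
    k=get_calibration(n);K=np.array(k["camera_matrix"])
    r,c=int(round(r)),int(round(c))
    q=d[max(r-w,0):r+w+1,max(c-w,0):c+w+1];z=np.median(q[q>0])
    P=z*np.linalg.inv(K)@[c,r,1]
    if "mount" in k:
        P=(np.array(k["mount"])@[*P,1])[:3]
        return np.array(s["orientation"])@P+s["position"]
    R=cv2.Rodrigues(np.array(k["rvec"],float))[0]
    return R.T@(P-np.array(k["tvec"]).ravel())
E
python3 - <<'E'
from h import *
s=state();print(s)
for n in("side","top"):
    s,p,d=look(n);cv2.imwrite(f"pics/{n}.png",p[:,:,::-1])
    for t in("cap","slim_bottle","pump_bottle"):
        for x in landmark_of(t,n)[:2]:print(n,t,x,world(n,s,d,*x["centre"]).round())
        print(recognise(t,n)[:3])
E
```

```text
{'t': 0.0, 'joints': array([-79.30908533,  29.91038044,  -2.07953068,  91.67312634,
         1.21536968,  58.50504308,  -6.46178813]), 'joint_velocities': array([ 0.04517314,  0.05995227,  0.01173823,  0.0332033 , -0.02266759,
       -0.00417514, -0.06235643]), 'joint_torque': array([-5.09818183e-04, -9.27117276e+01,  1.98000155e+00, -3.69939137e+01,
        1.79823639e-02,  8.11570790e-03, -5.21287529e-05]), 'position': array([158.71224385, 604.1859466 , 249.71687573]), 'orientation': array([[-9.67206857e-01,  2.53989883e-01, -1.87347882e-04],
       [ 2.53989928e-01,  9.67206185e-01, -1.14516598e-03],
       [-1.09656543e-04, -1.15519686e-03, -9.99999327e-01]]), 'wrist_force': array([ 0.50641468, -0.22446423, -0.88337418]), 'moment': array([-0.00578369,  0.04064947, -0.00665812]), 'gripper_width': 1.001854530451695}
side cap {'centre': [279.9, 204.2], 'conf': 0.82} [453. 211. 174.]
[{'box': [205.2, 282.4, 44.2, 52.7], 'conf': 0.72}]
side slim_bottle {'centre': [223.1, 314.8], 'conf': 0.93} [ 539. -171.   18.]
[{'box': [316.2, 184.2, 44.2, 103.3], 'conf': 0.68}]
side pump_bottle {'centre': [283.9, 247.1], 'conf': 0.95} [535.  31.  17.]
[{'box': [250.8, 238.4, 51.4, 118.7], 'conf': 0.75}]
top cap {'centre': [264.4, 128.1], 'conf': 0.93} [462. 193. 176.]
top cap {'centre': [225.3, 375.8], 'conf': 0.58} [ 536. -174.   91.]
[{'box': [129.8, 266.5, 39.0, 26.7], 'conf': 0.76}]
top slim_bottle {'centre': [223.9, 376.0], 'conf': 0.9} [ 538. -173.   93.]
[{'box': [385.7, 222.3, 60.6, 51.5], 'conf': 0.79}]
top pump_bottle {'centre': [226.5, 265.4], 'conf': 0.91} [519.   7. 170.]
[{'box': [268.2, 222.3, 46.6, 48.4], 'conf': 0.92}]
```

```bash
python3 - <<'E'
import cv2,numpy as np
a=cv2.imread("pics/side.png")[150:390,120:400];b=cv2.imread("pics/top.png")[150:350,80:480]
a=cv2.resize(a,(400,343));b=cv2.resize(b,(400,200))
cv2.imwrite("pics/c1.png",np.hstack([a,cv2.copyMakeBorder(b,0,143,0,0,0)]))
E
```

```text
(no output)
```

View pics/c1.png

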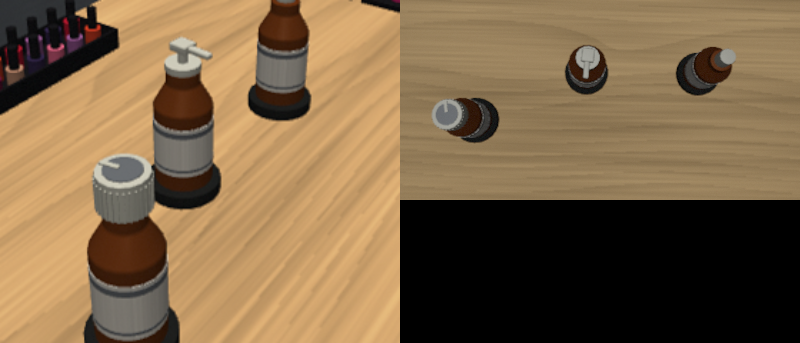

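The picture shows the ribbed cap at side pixel (col 204, row 280) and top pixel (col 127, row 265). The pump is at top (268, 222) and the slim bottle is far right, so the networks have the right things. Next I fit the cap's top face from depth.

```bash
cat >> h.py <<'E'
def cloud(n,s,d):
    k=get_calibration(n);K=np.array(k["camera_matrix"])
    r,c=np.nonzero(d>0);z=d[r,c]
    P=np.linalg.inv(K)@np.vstack([c*z,r*z,z])
    if "mount" in k:
        M=np.array(k["mount"]);P=M[:3,:3]@P+M[:3,3:]
        return (np.array(s["orientation"])@P).T+s["position"]
    R=cv2.Rodrigues(np.array(k["rvec"],float))[0]
    return (R.T@(P-np.array(k["tvec"],float).reshape(3,1))).T
def captop(n,s,d,guess,lo=167,hi=182):
    C=cloud(n,s,d);m=(np.hypot(*(C[:,:2]-guess).T)<45)&(C[:,2]>lo)&(C[:,2]<hi);Q=C[m]
    (x,y),r=cv2.minEnclosingCircle(Q[:,:2].astype(np.float32))
    return len(Q),Q.mean(0).round(1),(round(x,1),round(y,1),round(r,1)),np.median(Q[:,2]).round(1)
E
python3 - <<'E'
from h import *
for n in("side","top"):
    s,p,d=look(n);print(n,captop(n,s,d,(455,200)))
E
```

```text
side (1022, array([459.8, 200.6, 173.6]), (462.0, 197.9, 22.2), np.float64(174.3))
top (786, array([461.1, 193.7, 174.8]), (461.5, 194.6, 21.7), np.float64(175.1))
```

The cap is near (461, 196) with its top at 174–175, as it must be. I move above it.

>>> move_arm:
  steps:
    - [1,-40,-32,0,0]
    - [1,-40,-32,0,0]
    - [1,-40,-32,0,0]
    - [1,-40,-32,0,0]
    - [1,-40,-32,0,0]
    - [1,-40,-32,0,0]
    - [1,-40,-32,0,0]
    - [1,-40,-32,0,0]
    - [1,-40,-32,0,0]
    - [1,-36,-30,0,0]
  squeeze: 60

```text
t: 2.05
position: [462.0, 194.8, 250.5]
orientation: [[-0.967, 0.254, 0.0], [0.254, 0.967, 0.0], [-0.0, 0.0, -1.0]]
wrist_force: [1.2, 0.7, -0.4]
gripper_width: 1.003
```

>>> move_arm:
  steps:
    - [1,0,0,0,0.17]
    - [1,0,0,0,0.17]
    - [1,0,0,0,0.17]
    - [1,0,0,0,0.17]
    - [1,0,0,0,0]
    - [1,0,0,0,0]

```text
t: 2.8
position: [461.0, 196.5, 250.4]
orientation: [[-0.596, 0.803, 0.0], [0.803, 0.596, 0.0], [-0.0, 0.0, -1.0]]
wrist_force: [0.3, 0.3, -0.2]
gripper_width: 0.997
```

```bash
python3 - <<'E'
from h import *
s,p,d=look("wrist");print(s["t"],s["joints"].round(),s["position"],s["orientation"].round(3).tolist(),s["wrist_force"])
print(captop("wrist",s,d,(461,196)));cv2.imwrite("pics/w1.png",p[:,:,::-1])
for x in landmark_of("cap","wrist"):print(x)
for n in("side","top"):
    s,p,d=look(n);print(n,captop(n,s,d,(461,196)))
E
```

```text
2.8 [-41.  19.  14. 111.  -6.  51.  13.] [460.98129244 196.45611205 250.36579405] [[-0.596, 0.803, 0.0], [0.803, 0.596, 0.0], [-0.0, 0.0, -1.0]] [ 0.32065726  0.29444045 -0.18613022]
(4251, array([461.7, 197.4, 175.4]), (462.8, 195.9, 22.0), np.float64(175.7))
{'centre': [220.8, 286.7], 'conf': 0.7}
side (1023, array([460. , 200.6, 173.5]), (462.5, 197.5, 22.2), np.float64(174.3))
top (744, array([461.8, 193. , 174.9]), (461.5, 194.2, 21.6), np.float64(175.2))
```

View pics/w1.png

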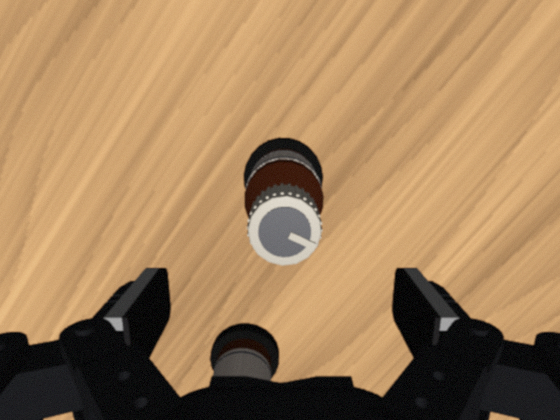

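The cap sits centred between the open jaws, at about pixel (285, 230). The pump bottle's body is visible behind, at about (245, 360), well clear of the jaws. I descend and grip.

>>> move_arm:
  steps:
    - [1,0,0,30,0]
    - [1,0,0,30,0]
    - [1,0,0,20,0]
    - [1,0,0,12,0]
    - [1,0,0,0,0]
    - [-1,0,0,0,0]
    - [-1,0,0,0,0]
    - [-1,0,0,0,0]
    - [-1,0,0,0,0]
    - [-1,0,0,0,0]
  squeeze: 80

```text
t: 4.25
position: [462.4, 197.3, 159.4]
orientation: [[-0.593, 0.806, 0.003], [0.806, 0.593, 0.002], [-0.0, 0.004, -1.0]]
wrist_force: [3.4, 2.5, 8.8]
gripper_width: 0.477
```

>>> move_arm:
  steps:
    - [-1,0,0,0,0]
    - [-1,0,0,0,0]

```text
t: 4.5
position: [462.3, 197.3, 159.4]
orientation: [[-0.593, 0.806, 0.003], [0.806, 0.593, 0.002], [-0.0, 0.004, -1.0]]
wrist_force: [3.1, 4.0, 8.8]
gripper_width: 0.469
```

>>> move_arm:
  steps:
    - [-1,0,0,2,0]
    - [-1,0,0,2,0]
    - [-1,0,0,2,0]
    - [-1,0,0,0,0]
    - [-1,0,0,0,0]

```text
t: 5.12
position: [462.4, 197.3, 153.6]
orientation: [[-0.593, 0.806, 0.003], [0.806, 0.593, 0.002], [-0.0, 0.004, -1.0]]
wrist_force: [3.1, 3.1, 13.3]
gripper_width: 0.475
```

```bash
python3 - <<'E'
from h import *
for n in("side","top"):
    s,p,d=look(n);print(n,captop(n,s,d,(462,196),160,176),s["position"].round(1),s["wrist_force"].round(1))
    if n=="side": cv2.imwrite("pics/s2.png",cv2.resize(p[200:350,120:320,::-1],(800,600)))
E
```

```text
side (1387, array([459.6, 201.9, 167.4]), (460.1, 202.1, 35.4), np.float64(168.0)) [462.4 197.3 153.6] [ 3.1  3.1 13.3]
top (171, array([465.5, 179.8, 167.6]), (459.2, 181.2, 24.7), np.float64(168.3)) [462.4 197.3 153.6] [ 2.   2.5 13.6]
```

View pics/s2.png

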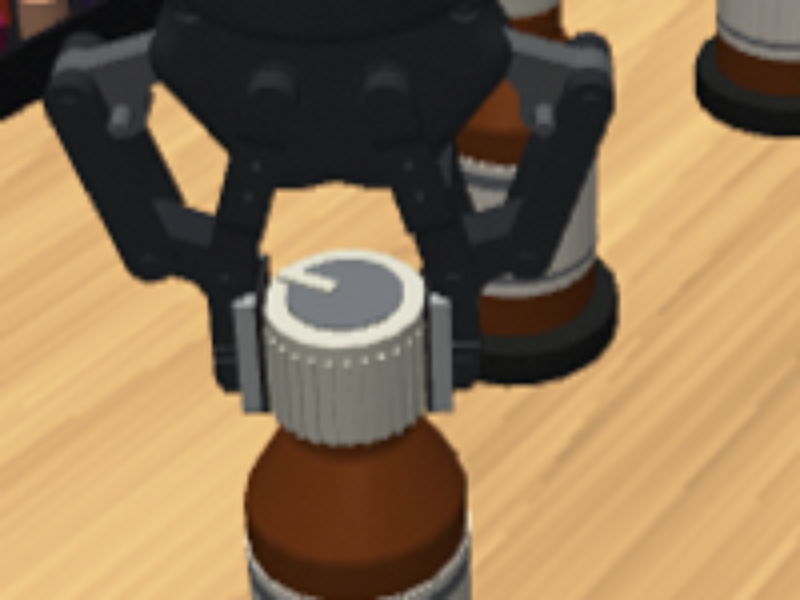

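The pads grip the cap squarely on both sides. It is pressed about 6 mm (top at 168) at 13 N, which matches the spring. I turn anticlockwise, which is negative about the tool's z.

>>> move_arm:
  steps:
    - [-1,0,0,0,-0.1]
    - [-1,0,0,0,-0.15]
    - [-1,0,0,0,-0.15]
    - [-1,0,0,0,-0.15]
    - [-1,0,0,0,-0.15]
    - [-1,0,0,0,0]

```text
t: 5.98
position: [462.2, 196.7, 153.6]
orientation: [[-0.973, 0.232, 0.003], [0.232, 0.973, 0.002], [-0.002, 0.002, -1.0]]
wrist_force: [0.3, 1.0, 14.8]
gripper_width: 0.469
```

```bash
python3 - <<'E'
from h import *
s,p,d=look("side");print(s["position"].round(1),s["wrist_force"].round(1),s["moment"].round(2),s["gripper_width"],np.arctan2(s["orientation"][1][1],s["orientation"][0][1])-np.arctan2(.593,.806))
print(captop("side",s,d,(462,196),160,176));cv2.imwrite("pics/s3.png",cv2.resize(p[200:350,120:320,::-1],(800,600)))
E
```

```text
[462.2 196.7 153.6] [ 0.3  1.  14.8] [-0.12 -0.09  0.03] 0.4687191309427474 0.7019637159603348
(1258, array([456.9, 199.4, 167.5]), (461.4, 197.6, 34.3), np.float64(168.0))
```

View pics/s3.png

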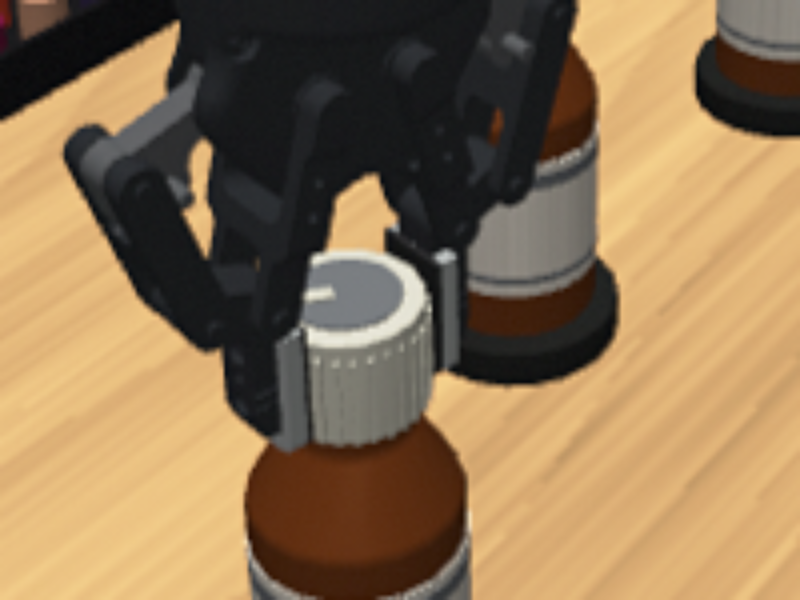

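The white mark has turned with the jaws and the moment is low. I go on to the stop.

>>> move_arm:
  steps:
    - [-1,0,0,0,-0.15]
    - [-1,0,0,0,-0.15]
    - [-1,0,0,0,-0.15]
    - [-1,0,0,0,-0.08]
    - [-1,0,0,0,0]

```text
t: 6.65
position: [462.3, 196.4, 153.6]
orientation: [[-0.957, -0.289, 0.003], [-0.289, 0.957, 0.001], [-0.003, 0.0, -1.0]]
wrist_force: [1.8, -1.8, 15.1]
gripper_width: 0.474
```

```bash
python3 - <<'E'
from h import *
s=state();print(s["position"].round(1),s["wrist_force"].round(1),s["moment"].round(2),s["gripper_width"],np.arctan2(s["orientation"][1][1],s["orientation"][0][1])-np.arctan2(.593,.806))
s,p,d=look("side");print(captop("side",s,d,(462,196),160,176));cv2.imwrite("pics/s4.png",cv2.resize(p[200:350,120:320,::-1],(800,600)))
E
```

```text
[462.3 196.4 153.6] [ 1.8 -1.8 15.1] [-0.56 -0.37 -0.42] 0.47374020685089097 1.229814789975602
(772, array([453.2, 198.6, 167.1]), (458.0, 195.8, 35.3), np.float64(167.7))
```

View pics/s4.png

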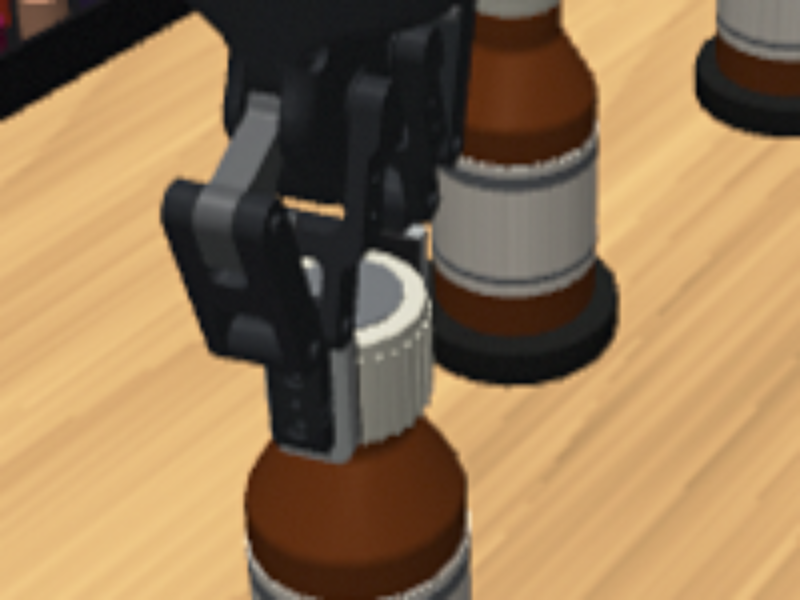

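The tool turned 1.23 rad and the moment rose to −0.42 N m, so the stop is reached. I ease up, open and lift away.

>>> move_arm:
  steps:
    - [-1,0,0,-3,0]
    - [-1,0,0,-3,0]
    - [1,0,0,0,0]
    - [1,0,0,0,0]
    - [1,0,0,0,0]
    - [1,0,0,0,0]
    - [1,0,0,-20,0]
    - [1,0,0,-30,0]
    - [1,0,0,-50,0]
    - [1,0,0,0,0]

```text
t: 7.95
position: [462.2, 197.0, 261.4]
orientation: [[-0.957, -0.289, 0.005], [-0.289, 0.957, 0.002], [-0.005, 0.001, -1.0]]
wrist_force: [-0.6, 0.0, -0.5]
gripper_width: 0.998
```

```bash
python3 - <<'E'
from h import *
s,p,d=look("side");print(s["t"],s["position"].round(1),s["wrist_force"].round(1),s["gripper_width"]);print(captop("side",s,d,(462,196)));a=p
for t in("slim_bottle","pump_bottle"):
    print([(x["centre"],world("side",s,d,*x["centre"]).round()) for x in landmark_of(t,"side")[:1]])
s,p,d=look("wrist");print(captop("wrist",s,d,(462,196)))
cv2.imwrite("pics/f.png",np.hstack([cv2.resize(a[150:390,120:400],(400,343)),cv2.resize(p,(400,343))])[:,:,::-1])
E
```

```text
7.95 [462.2 197.  261.4] [-0.6  0.  -0.5] 0.9984569164564857
(1021, array([459.8, 200.7, 173.5]), (462.4, 197.7, 21.8), np.float64(174.3))
[([221.5, 318.9], array([ 534., -176.,   20.]))]
[([281.0, 247.3], array([535.,  30.,  22.]))]
(3963, array([461.4, 195.4, 175.3]), (463.0, 195.8, 22.0), np.float64(175.6))
```

View pics/f.png

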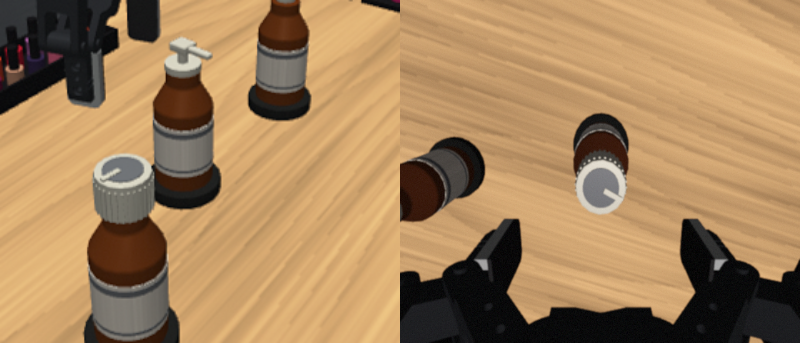

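The cap is up again (174.3, as at the start). Its mark has turned with the jaws: it sits at the same angle in the wrist view as before, while the tool turned about 70°. Both bystanders stand unmoved and the arm is clear.

```bash
python3 -c "
from cell import *
print(hand_in())"
```

```text
the job is handed in; nothing more can be done
None
```

The remover's cap is open and back up, and I handed the job in at about 8 s of the 32 s allowed; it reported no verdict.

**What I did:** I gripped the cap across at 80 N and pressed it about 6 mm (13–15 N). I then turned it anticlockwise about 1.23 rad until the moment rose to 0.42 N m at the stop. After that I eased up, opened the jaws and lifted about 100 mm clear.

**Last checks:**
- **Cap height:** the top is at 174.3 mm, the same as at the start, by the side camera.
- **Cap turn:** the mark turned with the jaws, about 70°.
- **Other bottles:** both stand upright where they were. The network's slim-bottle point shifted about 7 mm between views, and the pump bottle's height reading by 5 mm. I put this down to detection noise, as the pictures show neither moved.
- **Contact:** the wrist force was below 1 N and the gripper was clear of everything.

The three cameras disagreed by 2–3 mm on the cap's centre and by about 1 mm on its height, which is close to the stated calibration error.

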